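# Ready the chip trap: latch the clean-out door, set the air gate

### The job

Get the lathe's chip trap ready for sanding. First push its open clean-out door fully shut, until the sprung latch snaps in behind the strike pin and holds it; then slide the orange-tabbed air gate on top from shut to its next stop, half open, so that it clicks in there. Do not disturb the other things on the bench.

Things in the scene. Friction and masses are not known exactly. Their poses are not given: they have to be found in the camera images.
- chip_trap: Blue steel box 220 x 220 mm, 200 mm high, fixed to the bench, its way round varies. Origin: centre of its underside; z up; its front, with the white door, faces its own -x, 110 mm from the origin; a grey hose leaves its back (+x). On its top the air gate slides between two 12 mm high guides along y. The door's vertical hinge line is at x = -119, y = +100 mm in this frame.
- door (a joint): Opening angle of the clean-out door, rad: 0 = shut against the front; grows as the free edge swings out (to the trap's -x), to 1.5; starts 0.55 to 1.05. White panel, 175 mm wide from the hinge line towards the trap's -y, 18 mm thick (9 mm either side of the line), z 12 to 196 mm, 0.5 to 1 kg. It stays where it is left; once latched it has 3 mm (0.02 rad) of play.
- door_push (a point): Point on the door's outer face, 125 mm from the hinge line, 165 mm above the bench (31 mm below its top edge): a good place to push, above the bolt and strike. Axes: -x out of the outer face, y along the door towards the hinge, z up. Below it a black knob (32 mm wide) stands 35 mm out of the face, 135 mm from the hinge line and 50 mm above the bench.
- latch_bolt (a joint): How far the brass spring bolt in the door's free edge is pressed in, m: 0 = fully out (14 mm beyond the edge), 0.012 = fully in. It is 30 mm high, centred 110 mm above the bench, bevelled on the side towards the box. In the last 0.12 rad of closing the strike pin presses it in, taking about 6 to 9 N at door_push; it snaps out in the last 0.02 rad. Pushed less far, the door stays ajar.
- strike_mid (a point): Middle of the strike pin: a vertical steel pin 8 mm thick and 46 mm long in a dark bracket on the trap's front, beside the free edge of the shut door, 110 mm above the bench. Bracket and pin stand out up to 34 mm from the front.
- gate (a joint): Position of the air gate, m: 0 = shut, 0.035 = half open, 0.070 = fully open (end of travel); it slides to the trap's +y. At each of these a sprung ball beside the plate drops into a notch, pulling in from about 4 mm either side; leaving a notch takes about 7 N, sliding between them about 2 N. It starts at 0 to 0.022 (in the shut notch or somewhat past it).
- gate_tab (a point): Centre of the top of the gate's upright orange tab, 260 mm above the bench; at x = 40, y = -50 mm in the trap's frame when the gate is shut. The tab is 12 mm thick along the sliding direction (y), 50 mm wide along x, and stands 50 mm above the steel plate (96 mm along y, 80 mm along x, 8 mm thick). Axes: the trap's; y is the opening direction.
- bowl_blank: Bystander: turned wooden bowl blank, 124 mm across, 55 mm high; origin at the centre of its underside.
- sanding_block: Bystander: cork sanding block 115 x 67 x 34 mm, lying flat; origin at the centre of its underside.
- glue_bottle: Bystander: glue bottle, 60 mm diameter, 120 mm high, standing; origin at the centre of its underside.

How it is judged:
By the outcome, as a careful person would: the job done as asked, in the order asked, and still so for the second after the job is handed in, with the robot touching nothing.
It also fails if it takes over 51 s, if anything falls off the work surface, if the arm or the gripper's body presses on something with over 40 N, if the wrist force passes 120 N, or if a joint passes its speed limit or range.

### The arm

A 6-joint arm with a two-finger parallel gripper is mounted at the origin on the work surface. World frame = base frame: x ahead of the robot, y to its left, z up, the work surface at z = 0. Lengths are in m, angles in rad, forces in N, time in s.
With the tool pointing down it reaches from about 0.35 to 1 m from the base axis. Payload 7.1 kg.
Tool frame: the origin (TCP) lies midway between the tips of the shut fingers; the grasp point (between the pads) lies 19 mm behind it; z points along the fingers, y is the direction in which the jaws open and shut (so a half turn about z gives the same grasp; the last joint's range is limited). The gripper opens to 85 mm and grips with 20 to 120 N. Pads are 22 mm wide; open, the fingers measure 114 mm over their backs; the gripper's body (76 mm by 85 mm) begins 54 mm behind the grasp point. The pads swing forward as they close: fully open they stand 13 mm farther back than shut.
Start: joints at [-1.289, 0.423, 1.63, -0, 1.089, -0.019], TCP at [0.185, -0.597, 0.231] pointing down, gripper open.
Joint ranges: [-3, 3], [-0.9, 2.11], [0.09, 2.58], [-1.31, 4.45], [0.11, 2.69], [-2.54, 2.54]. Speed limits (rad/s): [2.39, 2.39, 3.01, 3.14, 3.14, 3.14].

### API

Orientations are given as a 3x3 rotation matrix whose columns are the frame's x, y, z axes.
In Python, from cell import * gives the robot as it stands. The module is installed in compiled form; this text tells all that it offers.
- The arm moves only by the shell command python3 -m inch 'ROWS' [FORCE]. ROWS is JSON, a list that holds one entry, the list of rows, each a list of 7 numbers: the shift along the world's x, y, z in mm, then the turn, a rotation vector about the world's x, y, z in degrees, then the opening, from 0 (shut) to 1 (fully open). In form: [[[x, y, z, wx, wy, wz, gripper], ...]]. A call has 1 to 12 rows; each row shifts and turns the commanded pose from where the row before left it; what a row does not reach is not made up. A row lasts 1/10 s, in which the tool goes at most 50 mm and 8.59 degrees, less where a joint would pass 70% of its speed; a pose out of reach is approached as far as the arm can. A call is refused whole if a number of a shift passes 50 or a number of a turn 8.59, either way. A call with a gripper value outside its range is refused whole. The fingers move at their own pace and stop on an object; FORCE is the grip in N (left out, the last holds). Time passes only in rows, so rows that do not move let the fingers close. It gives the time, the measured TCP pose, the force and the opening at its end, in the units of the state.
- state(): the state, without advancing time (a new reading comes with each control period).
- camera(name): name is "side" or "top"; returns a dict with "image" (400x640x3 uint8, red, green, blue), "depth" (400x640 float32, m along the optical axis (not along the pixel's ray), 0 where there is no reading), "intrinsics" (3x3 intrinsics, pixels), "cam_to_world" (4x4, takes a point from camera to world coordinates). Camera axes: x right, y down, z forward; pixel columns grow to the right and rows downward; lengths in m; the calibration is good to about 2 mm. A picture is of the moment at which its call begins.
- hand_in(): hands the job in, once; it reports no verdict.
The state is a dict: "t": time; "joint_pos": joint angles; "joint_velocities": joint speeds; "joint_torque": joint torques, N m; "eef_pos": TCP position; "orientation": TCP orientation; "force": force on the tool from outside, world axes, zero at the start; "wrist_torque": the same for the moment, N m; "finger_gap": opening from 0.0 (shut) to 1.0 (fully open).
Only numpy, scipy, OpenCV 4.12 (cv2) and the standard library are available. Lean on these libraries where they do the work, as an engineer would, in place of code of your own. Each camera call takes 0.05 s, during which the arm holds its last target.

## Working session

There is one attempt and no reset: what is moved stays moved. The work goes in short steps, Python scripts to look and compute and a shell command to move; the robot and the scene stay as the last step left them, time stands still between calls to the robot, and variables do not carry over. Pictures are saved under pics/ and viewed, and the job is handed in when it is done.

```bash
mkdir -p pics
python3 - <<'E'
from cell import *
import cv2,numpy as np
for n in("side","top"):
    c=camera(n); cv2.imwrite(f"pics/{n}0.png",c["image"][:,:,::-1]); np.savez(f"{n}0.npz",**c)
    print(n,c["intrinsics"].round(1).tolist(),c["cam_to_world"].round(3).tolist())
s=state();print(s["t"],s["eef_pos"],s["orientation"],s["force"])
E
```

```text
side [[477.3, 0.0, 320.7], [0.0, 477.3, 200.1], [0.0, 0.0, 1.0]] [[0.998, -0.053, 0.045, 0.497], [-0.069, -0.795, 0.602, -0.71], [0.004, -0.604, -0.797, 0.995], [0.0, 0.0, 0.0, 1.0]]
top [[511.5, 0.0, 316.4], [0.0, 511.5, 207.6], [0.0, 0.0, 1.0]] [[-0.011, -0.996, 0.084, 0.435], [-1.0, 0.012, 0.004, -0.074], [-0.005, -0.084, -0.996, 1.36], [0.0, 0.0, 0.0, 1.0]]
0.1 [ 0.18505483 -0.59644854  0.23061473] [[ 9.55099066e-01  2.96286395e-01 -3.83221466e-04]
 [ 2.96286641e-01 -9.55098121e-01  1.34345668e-03]
 [ 3.20338360e-05 -1.39667762e-03 -9.99999024e-01]] [-1.21721693 -0.71478879 -0.45846292]
```

View pics/side0.png

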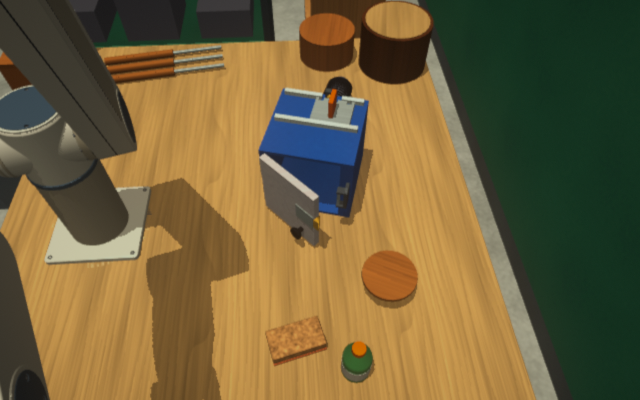

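View pics/top0.png

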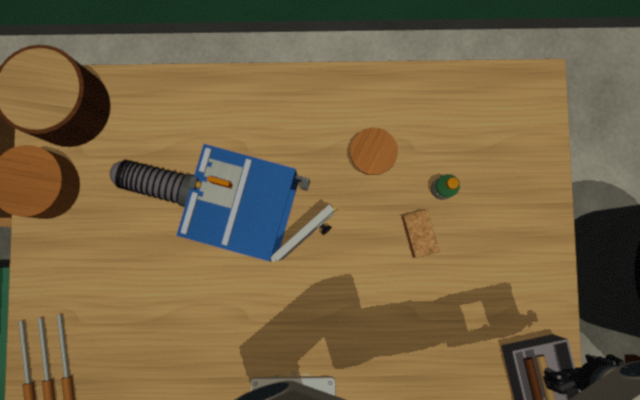

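Side: the trap's box top is around (315,130), the white door spans (262,158)–(318,240), and the tab is at (332,103). Top: the box is around (240,200), the hinge is near (275,258), the free edge is near (332,208), and the orange tab is at (220,182). Next I measure these.

```bash
cat > h.py <<'E'
import numpy as np,cv2
def ray(c,uv,z):
    K=c["intrinsics"];T=c["cam_to_world"]
    d=T[:3,:3]@np.linalg.inv(K)@np.array([uv[0],uv[1],1.]);o=T[:3,3]
    return o+d*(z-o[2])/d[2]
def tri(c1,p1,c2,p2):
    A=np.zeros((3,3));b=np.zeros(3)
    for c,p in((c1,p1),(c2,p2)):
        d=c["cam_to_world"][:3,:3]@np.linalg.inv(c["intrinsics"])@np.array([p[0],p[1],1.]);d/=np.linalg.norm(d)
        P=np.eye(3)-np.outer(d,d);A+=P;b+=P@c["cam_to_world"][:3,3]
    return np.linalg.solve(A,b)
def cloud(c):
    K=c["intrinsics"];T=c["cam_to_world"];D=c["depth"]
    v,u=np.mgrid[:400,:640]
    P=np.stack([(u-K[0,2])/K[0,0]*D,(v-K[1,2])/K[1,1]*D,D],-1)
    return P@T[:3,:3].T+T[:3,3]
def pts(c,m,zl,zh):
    W=cloud(c);k=m&(c["depth"]>0)&(W[...,2]>zl)&(W[...,2]<zh)
    return W[k]
def hsv(c): return cv2.cvtColor(c["image"],cv2.COLOR_RGB2HSV).astype(int)
def blue(c):
    h=hsv(c);return (h[...,0]>100)&(h[...,0]<125)&(h[...,1]>130)&(h[...,2]>50)
def orange(c):
    h=hsv(c);return (h[...,0]>5)&(h[...,0]<18)&(h[...,1]>200)&(h[...,2]>150)
def white(c):
    h=hsv(c);return (h[...,1]<50)&(h[...,2]>120)
E
python3 - <<'E'
from h import *
for n in("top","side"):
    c=dict(np.load(n+"0.npz"))
    P=pts(c,blue(c),.185,.215)
    r=cv2.minAreaRect((P[:,:2]*1000).astype(np.float32));print(n,"box z",np.median(P[:,2]),len(P),r,cv2.boxPoints(r).round(0).tolist())
    P=pts(c,orange(c),.21,.28);
    if len(P):
        T=P[P[:,2]>.254];r=cv2.minAreaRect((T[:,:2]*1000).astype(np.float32));print("tab",len(P),P.mean(0),P[:,2].max(),len(T),T.mean(0),r)
    roi=np.zeros((400,640),bool)
    if n=="top":roi[195:268,262:342]=1
    else:roi[150:250,255:325]=1
    P=pts(c,white(c)&roi,.1,.21);T=P[P[:,2]>.188]
    print("doortop",len(T),T.mean(0));r=cv2.minAreaRect((T[:,:2]*1000).astype(np.float32));print(r,cv2.boxPoints(r).round(0).tolist())
    im=c["image"][:,:,::-1]
    cr=im[90:280,150:400] if n=="top" else im[70:260,230:420]
    cv2.imwrite(f"pics/{n}0z.png",cv2.resize(cr,None,fx=3,fy=3,interpolation=cv2.INTER_CUBIC))
E
```

```text
top box z 0.20097547863769405 6173 ((548.907470703125, 114.0172119140625), (221.9999237060547, 215.51791381835938), 73.95040893554688) [[415.0, 37.0], [622.0, -22.0], [683.0, 191.0], [476.0, 250.0]]
tab 24 [0.59030651 0.14545298 0.26018895] 0.2634172615049428 24 [0.59030651 0.14545298 0.26018895] ((589.0455932617188, 142.73873901367188), (43.37277603149414, 7.610324382781982), 74.43671417236328)
doortop 580 [ 0.4772464  -0.03852488  0.19694254]
((477.3266296386719, -38.531219482421875), (17.638614654541016, 172.60565185546875), 41.38923645019531) [[414.0, 20.0], [528.0, -109.0], [541.0, -97.0], [427.0, 32.0]]
side box z 0.2000573564880509 4161 ((544.9556274414062, 115.98643493652344), (223.12399291992188, 218.46450805664062), 73.93492889404297) [[409.0, 39.0], [619.0, -21.0], [681.0, 193.0], [471.0, 253.0]]
tab 61 [0.58493036 0.1467457  0.25909001] 0.2642566537490376 60 [0.58496756 0.14592021 0.25984814] ((584.946044921875, 146.65444946289062), (46.418052673339844, 10.496408462524414), 75.94255065917969)
doortop 485 [ 0.47551065 -0.03819373  0.19610757]
((473.7040710449219, -35.15068054199219), (19.8472900390625, 173.66729736328125), 41.29795455932617) [[409.0, 24.0], [524.0, -107.0], [538.0, -94.0], [424.0, 37.0]]
```

View pics/top0z.png

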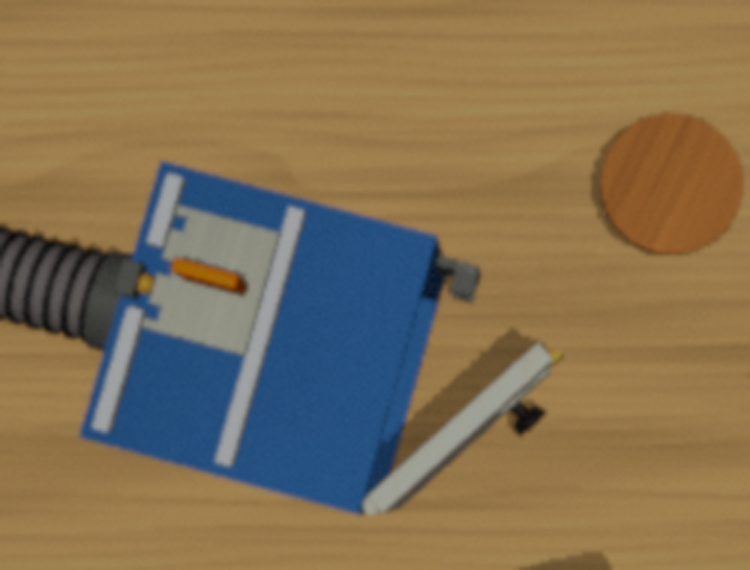

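View pics/side0z.png

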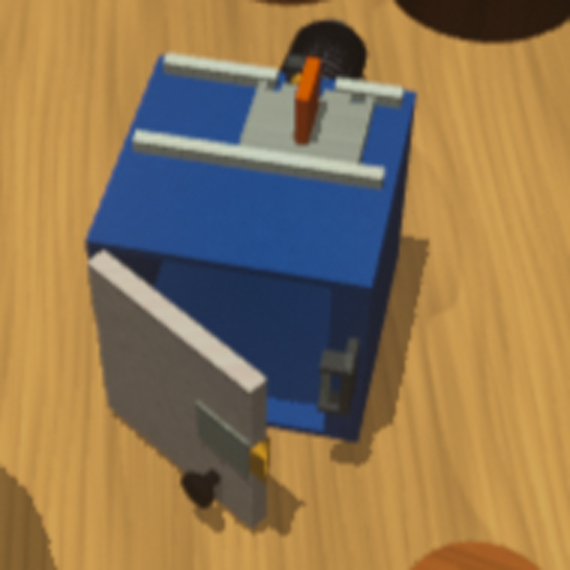

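Both views agree to about 4 mm:

| Item | Value |
|---|---|
| Trap centre | ≈ (547, 115) mm |
| Trap yaw | ≈ 74° |
| Box top | z 0.200 |
| Door top | z 0.196 |
| Door panel | 173 × 18 mm |
| Door angle | ≈ 0.57 rad |
| Tab top | z 0.260 |
| Tab, trap frame | (39, −30) mm, so gate ≈ 20 mm |

The positions and sizes match the text. I'll turn the tool so its jaws lie along the trap's y, which suits both jobs, and move to a standoff outside the door.

```bash
python3 -m inch '[[[20,40,0,0,0,4.7,0],[22,40,0,0,0,4.7,0],[22,40,0,0,0,4.7,0],[22,40,0,0,0,4.7,0],[22,40,0,0,0,4.7,0],[22,40,0,0,0,4.7,0],[22,40,0,0,0,4.7,0],[22,40,0,0,0,4.7,0],[22,40,0,0,0,4.7,0],[22,40,0,0,0,4.7,0],[22,40,0,0,0,4.7,0],[22,40,0,0,0,4.7,0]]]'
python3 - <<'E'
from cell import *
s=state();print(s["t"],s["eef_pos"],s["orientation"].round(3) ,s["joint_pos"],s["force"],s["finger_gap"])
E
```

```text
t: 1.3
eef_pos: [0.4476, -0.1151, 0.2313]
orientation: [[0.278, 0.96, -0.0], [0.96, -0.278, -0.0], [-0.0, -0.0, -1.0]]
force: [0.6, -0.6, -0.6]
finger_gap: 0.002
1.3 [ 0.44759187 -0.1150824   0.23125985] [[ 0.278  0.96  -0.   ]
 [ 0.96  -0.278 -0.   ]
 [-0.    -0.    -1.   ]] [-2.77372625e-01  1.82133124e-01  1.97796547e+00 -7.91914722e-05
  9.81607800e-01  4.89376714e-03] [ 0.63210396 -0.55664191 -0.58563483] 0.0021084107904319827
```

```bash
python3 -m inch '[[[0,0,-20,0,0,0,0],[0,0,-20,0,0,0,0],[0,0,-20,0,0,0,0],[0,0,-19,0,0,0,0],[0,0,0,0,0,0,0]]]'
python3 - <<'E'
import numpy as np
c=np.array([547,115.]);a=np.radians(74);ex=np.array([np.cos(a),np.sin(a)]);ey=np.array([-ex[1],ex[0]])
H=c-119*ex+100*ey;print("hinge",H)
prev=None
for q in [.567,.5,.42,.34,.26,.18,.12,.08,.04,.02,0,-.02]:
    t=-np.pi/2+a-q;d=np.array([np.cos(t),np.sin(t)]);n=np.array([d[1],-d[0]])
    P=H+125*d+n*(9+11*np.cos(q)+15*np.sin(abs(q)));print(q,P.round(1),None if prev is None else (P-prev).round(1));prev=P
E
```

```text
t: 1.8
eef_pos: [0.4453, -0.1163, 0.1502]
orientation: [[0.282, 0.96, -0.005], [0.96, -0.282, 0.001], [0.0, -0.005, -1.0]]
force: [-0.4, 0.3, 0.0]
finger_gap: -0.002
hinge [418.07298506  28.17359377]
0.567 [481.2 -82.9] None
0.5 [488.8 -78.1] [7.6 4.8]
0.42 [497.5 -71.5] [8.7 6.5]
0.34 [505.7 -64.2] [8.2 7.3]
0.26 [513.3 -56.2] [7.6 8.1]
0.18 [520.1 -47.4] [6.9 8.8]
0.12 [524.8 -40.4] [4.7 7. ]
0.08 [527.7 -35.6] [2.9 4.8]
0.04 [530.3 -30.6] [2.6 5. ]
0.02 [531.5 -28.1] [1.2 2.5]
0 [532.7 -25.5] [1.2 2.6]
-0.02 [533.7 -23.5] [1. 2.]
```

```bash
python3 -m inch '[[[13,12,1,0,0,0,0],[12,11,1,0,0,0,0],[10,10,0,0,0,0,0],[8,5,0,0,0,0,0],[9,6,0,0,0,0,0],[8,7,0,0,0,0,0],[8,8,0,0,0,0,0],[7,9,0,0,0,0,0],[0,0,0,0,0,0,0]]]'
python3 - <<'E'
from cell import *
from h import *
s=state();print(s["t"],s["eef_pos"],s["force"])
c=camera("top");cr=c["image"][90:280,150:400,::-1];cv2.imwrite("pics/top1z.png",cv2.resize(cr,None,fx=3,fy=3,interpolation=cv2.INTER_CUBIC))
c=camera("side");cr=c["image"][70:260,230:420,::-1];cv2.imwrite("pics/side1z.png",cv2.resize(cr,None,fx=3,fy=3,interpolation=cv2.INTER_CUBIC))
E
```

```text
t: 2.7
eef_pos: [0.5233, -0.0479, 0.1544]
orientation: [[0.281, 0.96, 0.001], [0.96, -0.281, 0.0], [0.0, 0.001, -1.0]]
force: [0.0, 0.1, -0.6]
finger_gap: 0.002
2.7 [ 0.52333361 -0.04789565  0.15437857] [ 0.04922339  0.12076453 -0.58606249]
```

View pics/top1z.png

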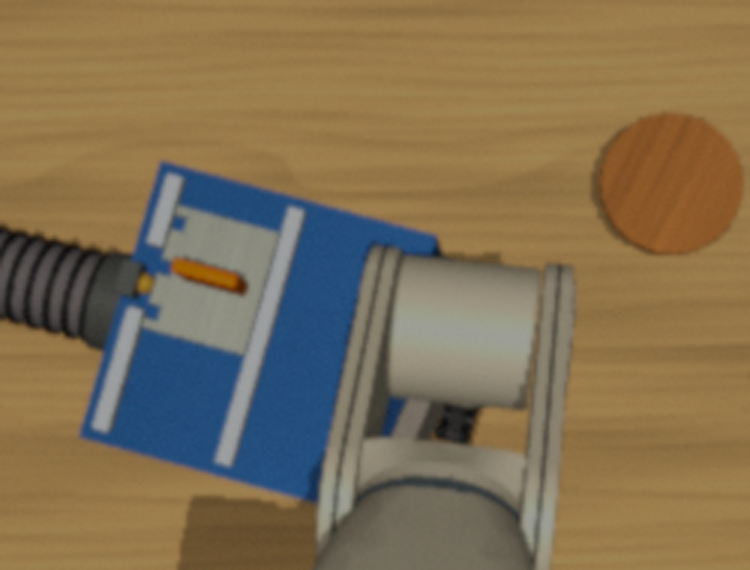

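View pics/side1z.png

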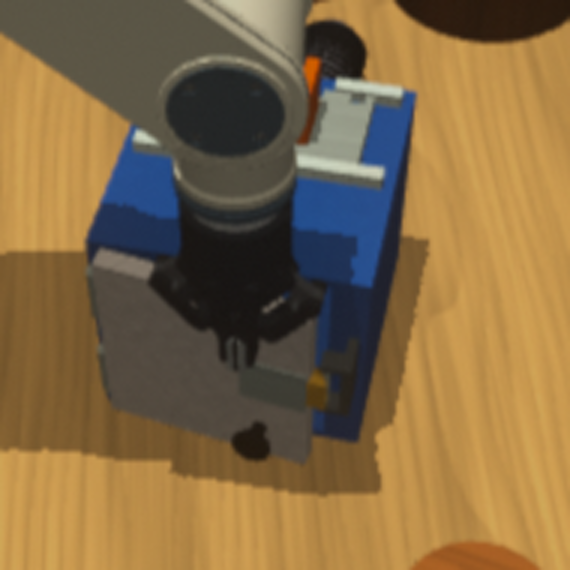

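The side view shows the fingers on the door's outer face at (235,350), above the knob, with the bolt (318,388) just short of the strike bracket. The gate hasn't moved. I'll go on into the latch.

```bash
python3 -m inch '[[[3,5,0,0,0,0,0],[2,4,0,0,0,0,0],[2,4,0,0,0,0,0],[0,0,0,0,0,0,0]]]';python3 -m inch '[[[1,3,0,0,0,0,0],[1,3,0,0,0,0,0],[0,0,0,0,0,0,0]]]'
```

```text
t: 3.2
eef_pos: [0.5291, -0.0359, 0.1543]
orientation: [[0.282, 0.96, -0.0], [0.96, -0.282, -0.0], [-0.0, -0.0, -1.0]]
force: [-1.2, -3.2, 0.6]
finger_gap: 0.004
t: 3.5
eef_pos: [0.5315, -0.0295, 0.1544]
orientation: [[0.282, 0.959, 0.001], [0.959, -0.282, 0.001], [0.001, 0.001, -1.0]]
force: [-0.7, 0.3, -0.1]
finger_gap: 0.002
```

```bash
python3 -m inch '[[[1,2,0,0,0,0,0],[0,0,0,0,0,0,0]]]';python3 -m inch '[[[0.5,2,0,0,0,0,0],[0,0,0,0,0,0,0]]]'
```

```text
t: 3.7
eef_pos: [0.5323, -0.0276, 0.1543]
orientation: [[0.282, 0.96, 0.0], [0.96, -0.282, 0.0], [0.0, 0.0, -1.0]]
force: [0.7, 0.2, 1.2]
finger_gap: -0.001
t: 3.9
eef_pos: [0.5328, -0.0257, 0.1544]
orientation: [[0.282, 0.96, 0.0], [0.96, -0.282, 0.0], [0.0, 0.0, -1.0]]
force: [-0.5, 0.7, 0.6]
finger_gap: -0.003
```

```bash
python3 -m inch '[[[0.5,1.5,0,0,0,0,0],[0,0,0,0,0,0,0]]]';python3 -m inch '[[[0.5,1.5,0,0,0,0,0],[0,0,0,0,0,0,0]]]'
python3 - <<'E'
from cell import *
from h import *
s=state();print(s["t"],s["eef_pos"],s["force"])
c=camera("side");cr=c["image"][100:260,230:420,::-1];cv2.imwrite("pics/side2z.png",cv2.resize(cr,None,fx=3.5,fy=3.5,interpolation=cv2.INTER_CUBIC))
E
```

```text
t: 4.1
eef_pos: [0.5329, -0.0254, 0.1544]
orientation: [[0.281, 0.96, -0.001], [0.96, -0.281, -0.002], [-0.002, -0.0, -1.0]]
force: [-2.6, -7.4, 2.0]
finger_gap: -0.003
t: 4.3
eef_pos: [0.5329, -0.0254, 0.1544]
orientation: [[0.281, 0.96, -0.002], [0.96, -0.281, -0.004], [-0.004, -0.0, -1.0]]
force: [-4.5, -16.4, 4.2]
finger_gap: 0.0
4.3 [ 0.53289395 -0.02540824  0.15443865] [ -4.5492588  -16.36043451   4.16673716]
```

View pics/side2z.png

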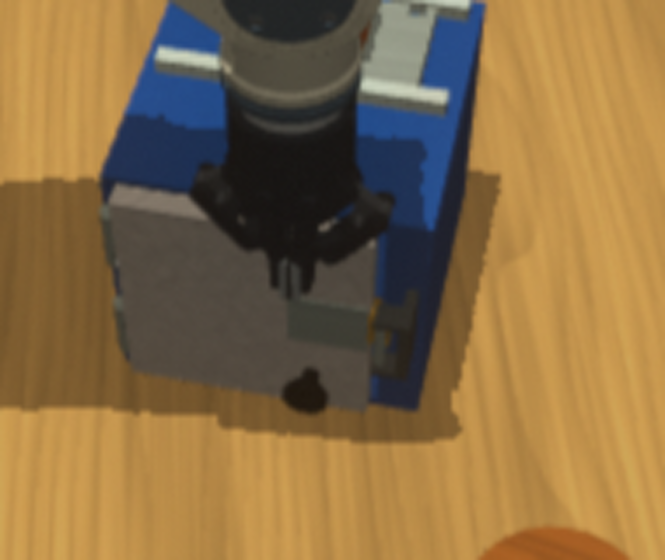

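The hard stop came at TCP y = −25.4, against −25.5 predicted for a shut door, after the bolt's resistance rose and released. I'll withdraw, lift and check the latch.

```bash
python3 -m inch '[[[-2,-8,0,0,0,0,0],[-4,-14,0,0,0,0,0],[-6,-20,0,0,0,0,0],[0,0,30,0,0,0,0],[0,0,40,0,0,0,0],[0,0,40,0,0,0,0.6],[0,0,40,0,0,0,0.6],[0,0,0,0,0,0,0.6]]]'
python3 - <<'E'
from cell import *
from h import *
c=camera("side");cr=c["image"][100:260,230:420,::-1];cv2.imwrite("pics/side3z.png",cv2.resize(cr,None,fx=3.5,fy=3.5,interpolation=cv2.INTER_CUBIC))
roi=np.zeros((400,640),bool);roi[130:250,250:350]=1
W=cloud(c);h=hsv(c);m=roi&(h[...,1]<70)&(c["depth"]>0)
a=np.radians(74);ex=np.array([np.cos(a),np.sin(a)]);ey=np.array([-ex[1],ex[0]])
P=W[m];q=P[:,:2]-[.547,.115];X=q@ex;Y=q@ey
k=(P[:,2]>.03)&(P[:,2]<.185)&(X<-.115)&(X>-.145)&(Y>-.06)&(Y<.09)
print(k.sum(),np.median(X[k]),np.polyfit(Y[k],X[k],1))
E
```

```text
t: 5.15
eef_pos: [0.5245, -0.0659, 0.31]
orientation: [[0.282, 0.959, 0.01], [0.959, -0.282, -0.001], [0.002, 0.01, -1.0]]
force: [0.7, -0.0, 0.2]
finger_gap: 0.507
2430 -0.12656121445855922 [ 0.00801212 -0.12676355]
```

View pics/side3z.png

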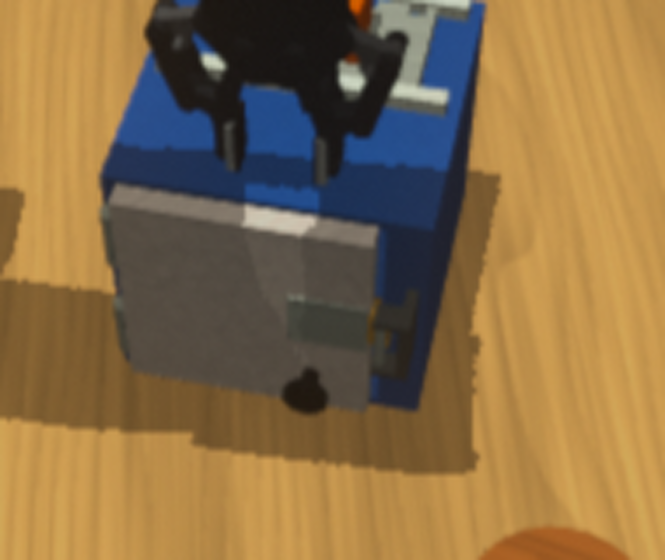

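The side view shows the door flush with the box front. The bolt, at zoom (375,315), sits behind the bracket pin, and the fitted face angle is 0.008 rad. Now I move over the tab.

```bash
python3 -m inch '[[[12,42,0,0,0,0,0.6],[13,43,0,0,0,0,0.6],[13,43,0,0,0,0,0.6],[13,43,0,0,0,0,0.6],[12,40,0,0,0,0,0.6],[0,0,0,0,0,0,0.6],[0,0,0,0,0,0,0.6]]]'
python3 - <<'E'
from cell import *
from h import *
c=camera("side");cr=c["image"][40:230,230:420,::-1];cv2.imwrite("pics/side4z.png",cv2.resize(cr,None,fx=3,fy=3,interpolation=cv2.INTER_CUBIC))
s=state();print(s["eef_pos"])
E
```

```text
t: 5.9
eef_pos: [0.5839, 0.1464, 0.3024]
orientation: [[0.28, 0.96, -0.003], [0.96, -0.28, -0.001], [-0.002, -0.003, -1.0]]
force: [-0.4, 0.2, 0.3]
finger_gap: 0.602
[0.58382276 0.1456017  0.30273193]
```

View pics/side4z.png

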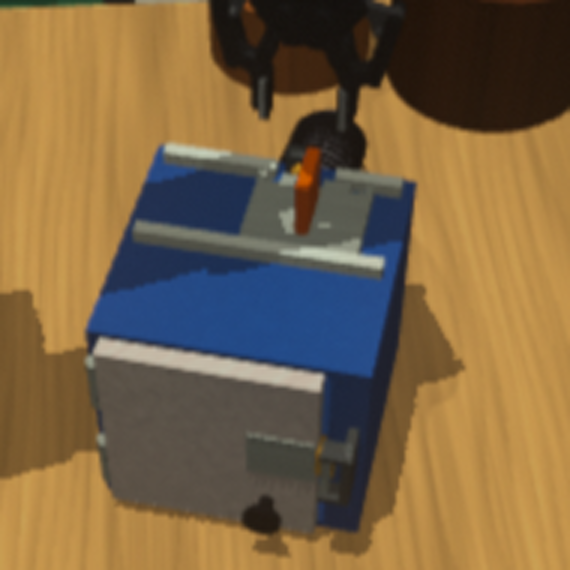

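```bash
python3 -m inch '[[[3,-1,-15,0,0,0,0.6],[0,0,-20,0,0,0,0.6],[0,0,-20,0,0,0,0.6],[0,0,-19,0,0,0,0.6],[0,0,0,0,0,0,0.6],[0,0,0,0,0,0,0.6]]]' 20
python3 - <<'E'
from cell import *
from h import *
c=camera("side");cr=c["image"][40:230,230:420,::-1];cv2.imwrite("pics/side5z.png",cv2.resize(cr,None,fx=3,fy=3,interpolation=cv2.INTER_CUBIC))
s=state();print(s["eef_pos"])
E
```

```text
t: 6.55
eef_pos: [0.5874, 0.144, 0.2298]
orientation: [[0.283, 0.959, -0.001], [0.959, -0.283, -0.0], [-0.001, -0.001, -1.0]]
force: [0.6, 0.6, 0.1]
finger_gap: 0.601
[0.587985   0.14434252 0.23062153]
```

View pics/side5z.png

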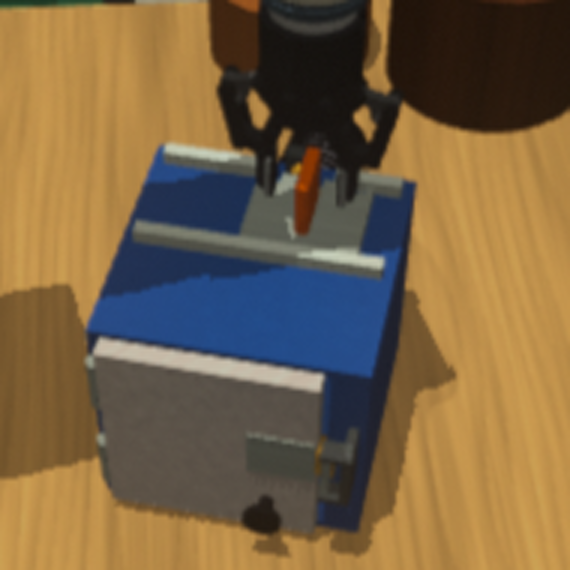

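The fingers straddle the orange tab, at zoom (265,180) and (345,190) with the tab at (308,180). I'll close them gently.

```bash
python3 -m inch '[[[0,0,-3,0,0,0,0],[0,0,0,0,0,0,0],[0,0,0,0,0,0,0],[0,0,0,0,0,0,0],[0,0,0,0,0,0,0],[0,0,0,0,0,0,0]]]' 20
```

```text
t: 7.2
eef_pos: [0.5879, 0.1451, 0.2279]
orientation: [[0.281, 0.96, 0.001], [0.96, -0.281, -0.0], [0.0, 0.001, -1.0]]
force: [-1.0, -0.7, 4.9]
finger_gap: 0.139
```

The gap is 11.8 mm, matching the 12 mm tab. The TCP puts the gate at about 19–20 mm, so it needs to slide about 15–16 mm along trap +y, which is (−0.961, 0.276).

```bash
python3 -m inch '[[[-3,0.8,0,0,0,0,0],[-3,0.8,0,0,0,0,0],[-3,0.9,0,0,0,0,0],[-2,0.6,0,0,0,0,0],[0,0,0,0,0,0,0]]]'; python3 -m inch '[[[-2,0.6,0,0,0,0,0],[0,0,0,0,0,0,0]]]';python3 -m inch '[[[-1,0.3,0,0,0,0,0],[0,0,0,0,0,0,0]]]'
```

```text
t: 7.7
eef_pos: [0.5758, 0.1485, 0.2278]
orientation: [[0.282, 0.96, -0.001], [0.96, -0.282, 0.0], [0.0, -0.001, -1.0]]
force: [-3.2, 0.3, 8.7]
finger_gap: 0.142
t: 7.9
eef_pos: [0.5738, 0.1492, 0.2278]
orientation: [[0.282, 0.96, -0.001], [0.96, -0.282, 0.0], [0.0, -0.001, -1.0]]
force: [-2.1, 0.5, 9.0]
finger_gap: 0.135
t: 8.1
eef_pos: [0.5729, 0.1494, 0.2278]
orientation: [[0.282, 0.96, -0.001], [0.96, -0.282, 0.0], [0.0, -0.001, -1.0]]
force: [-2.8, -1.5, 8.8]
finger_gap: 0.136
```

```bash
python3 -m inch '[[[-1,0.3,0,0,0,0,0],[0,0,0,0,0,0,0]]]';python3 -m inch '[[[-1,0.3,0,0,0,0,0],[0,0,0,0,0,0,0]]]'
```

```text
t: 8.3
eef_pos: [0.5726, 0.1495, 0.2279]
orientation: [[0.282, 0.96, 0.001], [0.96, -0.282, 0.0], [0.0, 0.001, -1.0]]
force: [1.2, -2.7, 6.8]
finger_gap: 0.137
t: 8.5
eef_pos: [0.5723, 0.1496, 0.2279]
orientation: [[0.282, 0.96, 0.002], [0.96, -0.282, -0.0], [0.0, 0.002, -1.0]]
force: [4.0, -3.0, 5.0]
finger_gap: 0.135
```

The tab now holds back: the TCP moves only 0.3 mm per 1 mm commanded, and the force has changed sign. So the ball is in the half-open notch. I'll ease back, release and look.

```bash
python3 -m inch '[[[1.2,-0.4,0,0,0,0,0],[0,0,0,0,0,0,0],[0,0,0,0,0,0,0.3],[0,0,0,0,0,0,0.6],[0,0,0,0,0,0,0.6],[0,0,0,0,0,0,0.6],[0,0,25,0,0,0,0.6],[0,0,40,0,0,0,0.6],[0,0,40,0,0,0,0.6],[-30,-10,10,0,0,0,0.6],[-40,-35,0,0,0,0,0.6],[-40,-40,0,0,0,0,0.6]]]';python3 -m inch '[[[-30,-40,0,0,0,0,0.6],[-20,-45,0,0,0,0,0.6],[-10,-45,0,0,0,0,0.6],[0,-45,0,0,0,0,0.6],[0,-45,0,0,0,0,0.6],[0,-45,0,0,0,0,0.6],[0,-30,0,0,0,0,0.6],[0,0,0,0,0,0,0.6]]]'
python3 - <<'E'
from cell import *
from h import *
for n in("top","side"):
    c=camera(n);np.savez(n+"1.npz",**c);im=c["image"][:,:,::-1]
    cv2.imwrite(f"pics/{n}6.png",im)
    cr=im[90:280,150:400] if n=="top" else im[70:260,230:420]
    cv2.imwrite(f"pics/{n}6z.png",cv2.resize(cr,None,fx=3,fy=3,interpolation=cv2.INTER_CUBIC))
    P=pts(c,blue(c),.185,.215);r=cv2.minAreaRect((P[:,:2]*1000).astype(np.float32));print(r)
    P=pts(c,orange(c),.25,.28);a=np.radians(74);ey=np.array([-np.sin(a),np.cos(a)]);ex=np.array([np.cos(a),np.sin(a)])
    c0=np.array([.5489,.1140]) if n=="top" else np.array([.545,.116])
    q=P[:,:2].mean(0)-c0;print(n,"tab",len(P),q@ex,q@ey,"gate",q@ey+.05)
    c=dict(np.load(n+"0.npz"));P=pts(c,orange(c),.25,.28);print(" before",len(P),(P[:,:2].mean(0)-c0)@ey+.05)
E
```

```text
t: 9.7
eef_pos: [0.4686, 0.0708, 0.3424]
orientation: [[0.28, 0.96, 0.0], [0.96, -0.28, 0.0], [0.0, 0.0, -1.0]]
force: [0.7, -0.8, 0.4]
finger_gap: 0.595
t: 10.5
eef_pos: [0.4097, -0.2271, 0.3421]
orientation: [[0.286, 0.958, -0.0], [0.958, -0.286, -0.001], [-0.001, 0.0, -1.0]]
force: [0.4, 0.2, -0.3]
finger_gap: 0.6
((549.0086669921875, 113.57647705078125), (219.97930908203125, 215.77783203125), 73.79380798339844)
top tab 22 0.042049222253883904 -0.016135775209568947 gate 0.03386422479043105
 before 24 0.01886712543652063
((545.0533447265625, 116.14486694335938), (222.6036376953125, 219.00083923339844), 73.79618835449219)
side tab 62 0.04048165192668951 -0.014652201535673653 gate 0.03534779846432635
 before 60 0.019827843523900306
```

View pics/top6z.png

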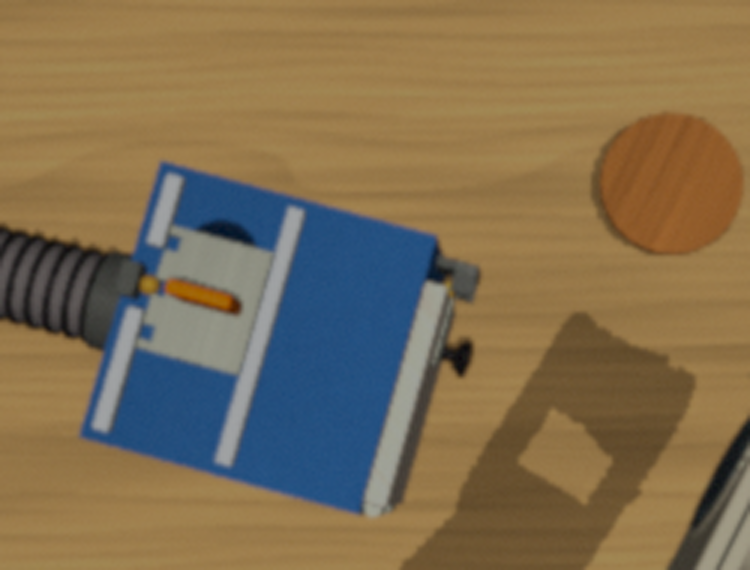

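View pics/side6.png

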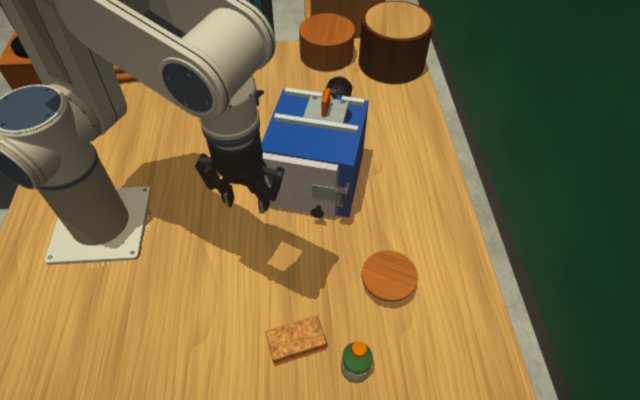

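View pics/side6z.png

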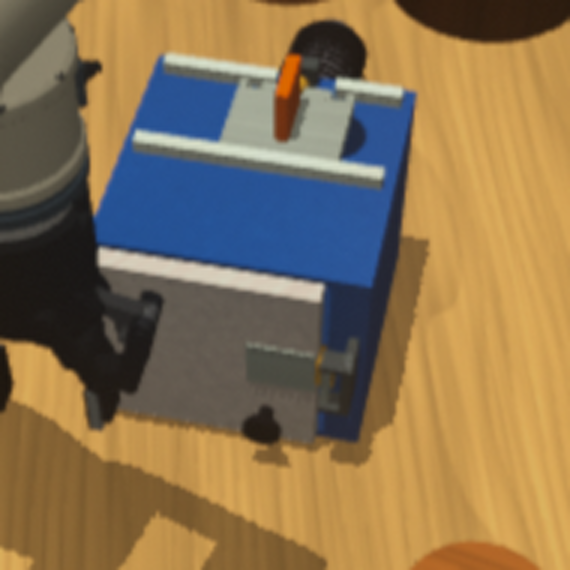

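The top view shows the gold ball at zoom (150,285), now moved in and filling the middle notch; it stood outside at (145,283) before. The door strip lies parallel to the guides, with the bolt at the strike. I'll check the door angle and the bystanders numerically, then hand in.

Run:
```python
from cell import *
from h import *
c=dict(np.load("top1.npz"));c0=dict(np.load("top0.npz"))
roi=np.zeros((400,640),bool);roi[180:265,270:302]=1
P=pts(c,white(c)&roi,.188,.204);r=cv2.minAreaRect((P[:,:2]*1000).astype(np.float32))
print("door",len(P),r)
d=np.abs(c["image"].astype(int)-c0["image"]).sum(2)
for n,(u,v) in dict(bowl=(374,151),glue=(446,186),block=(421,233)).items(): print(n,"mean diff",d[v-22:v+22,u-22:u+22].mean())
s=state();print(s["t"],s["force"])
if abs(r[2]-74)<3 or abs(r[2]+16)<3:
    hand_in();print("handed in")
```

```text
door 576 ((503.77886962890625, 2.5969505310058594), (17.617887496948242, 173.40797424316406), 73.79661560058594)
bowl mean diff 3.3667355371900825
glue mean diff 3.2799586776859506
block mean diff 65.65289256198348
10.6 [-0.3414328   0.38932874 -0.91152538]
the job is handed in; nothing more can be done
handed in
```

Run:
```python
from h import *
a=dict(np.load("side0.npz"));b=dict(np.load("side1.npz"))
d=np.abs(a["image"].astype(int)-b["image"]).sum(2);print("block side diff",d[318:360,266:327].mean())
```

```text
block side diff 25.839578454332553
```

View pics/top6.png

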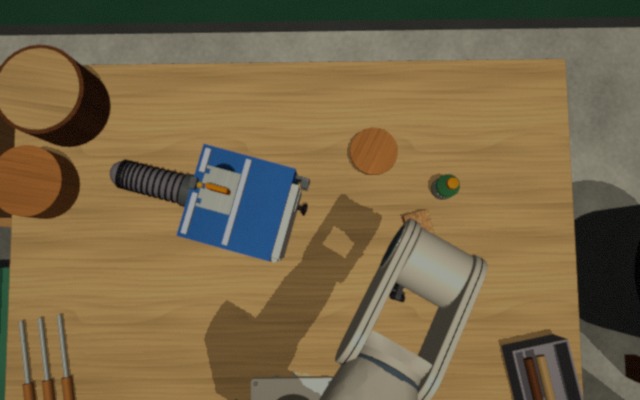

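Run:
```python
from h import *
for n in("side0","side1"):
    c=dict(np.load(n+".npz"));W=cloud(c);k=np.zeros((400,640),bool);k[305:375,250:340]=1
    k&=(W[...,2]>.028)&(W[...,2]<.045);print(n,cv2.minAreaRect((W[k][:,:2]*1000).astype(np.float32)),c["image"][318:360,266:327].mean())
```

```text
side0 ((472.9751892089844, -336.0065002441406), (115.30912780761719, 65.64080047607422), 14.118706703186035) 117.3415300546448
side1 ((472.7412109375, -335.4947204589844), (115.01612091064453, 66.9505386352539), 14.020216941833496) 125.95472287275565
```

Both steps are done in the order asked, and I handed the job in at about 10.6 s, with the gripper open and clear of everything.

- **Door:** I pushed it shut with the closed fingers at door_push. The resistance rose and let go, and the door reached its stop at the predicted place with about 17 N. Afterwards it lay parallel to the box front (73.8°, the same as the box), with the bolt at the strike. I did not tug it to test the latch.
- **Gate:** I gripped the tab and slid it about 16 mm until the notch held it, then let go. The two views put it at 34 and 35 mm against the wanted 35, and the ball is seated in the middle notch.
- **Other things on the bench:** the bowl blank and glue bottle are unchanged in the top view.
- **One check disagreed:** the image comparison flagged the sanding block before I handed in, and I only looked into it afterwards. The arm was partly covering the block in the top view. Side-view depth puts it within 0.6 mm and 0.1° of where it started.

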